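# Stack the parts trays in the ultrasonic carrier

## Robot

A 7-joint arm with a two-finger parallel gripper is mounted at the origin on the work surface. World frame = base frame: x ahead of the robot, y to its left, z up, the work surface at z = 0. Lengths are in mm, angles in rad, forces in N, time in s.
With the tool pointing down it reaches from about 425 to 1025 mm from the base axis. Payload 9.4 kg.
Tool frame: the origin (TCP) lies midway between the tips of the shut fingers; the grasp point (between the pads) lies 19 mm behind it; z points along the fingers, y is the direction in which the jaws open and shut (so a half turn about z gives the same grasp; the last joint's range is limited). The gripper opens to 93 mm and grips with 3 to 60 N. Pads are 15 mm wide; open, the fingers measure 128 mm over their backs; the gripper's body (75 mm by 188 mm) begins 65 mm behind the grasp point.
Start: joints at [-1.264, 0.599, -0.003, 1.599, 0.002, 0.943, -0.08], TCP at [271.478, 672.253, 218.618] pointing down, gripper open.
Joint ranges: [-2.57, 2.57], [-0.35, 1.97], [-1.29, 1.29], [0.11, 2.56], [-1.05, 4.19], [0.11, 1.86], [-2.63, 2.63]. Speed limits (rad/s): [2.22, 2.22, 3.01, 3.01, 3.14, 3.14, 3.14].

## Interface

Orientations are given as a unit quaternion [x, y, z, w].
In Python, from plant import * gives the robot as it stands. The module is installed in compiled form; this text tells all that it offers.
- The arm moves only by the shell command python3 -m jog 'ROWS'. ROWS is a JSON object of lists of equal length, an entry for each row: "linear": the shift along the tool's x, y, z in mm, a list of three; "yaw": the turn about the tool's z in degrees; "hand": the closure in counts, from 0 (fully open) to 255 (shut). A call has 1 to 10 rows; each row shifts and turns the commanded pose from where the row before left it, along the tool's axes as they then stand; what a row does not reach is not made up. A row lasts 1/8 s, in which the tool goes at most 62.5 mm and 10.7 degrees, less where a joint would pass 70% of its speed; a pose out of reach is approached as far as the arm can. A call is refused whole if a number of a shift passes 62.5 or a number of a turn 10.7, either way. A call with a gripper value outside its range is refused whole. The fingers move at their own pace and stop on an object; the grip force is fixed at half the most. Time passes only in rows, so rows that do not move let the fingers close. It gives the time, the measured TCP pose, the force and the opening at its end, in the units of the state.
- read_state(): the state, without advancing time (a new reading comes with each control period).
- snapshot(name): name is "scene" or "side" or "wrist"; returns the picture (400x640x3 uint8, blue, green, red); there is no depth.
- camera_model(name): a dict with "fov_y" (degrees; the focal length in pixels is half the picture's height over the tangent of half this angle, whatever the lens; pixels are square), "cx", "cy" (the principal point, pixels), "T" (4x4, takes a point from camera to world coordinates). Camera axes: x right, y down, z forward; pixel columns grow to the right and rows downward; lengths in mm; the calibration is good to about 2 mm. A picture is of the moment at which its call begins: read the wrist's pose just before it. camera_model takes no time and is no camera call; for the wrist camera it gives the pose at the moment of the call.
- finish_job(): hands the job in, once; it reports no verdict.
The state is a dict: "time": time; "q": joint angles; "qvel": joint speeds; "effort": joint torques, N m; "ee_pos": TCP position; "tool_rot": TCP orientation; "force": force on the tool from outside, world axes, zero at the start; "moment": the same for the moment, N m; "opening": finger opening in mm.
Only numpy, scipy, OpenCV 4.12 (cv2) and the standard library are available. Lean on these libraries where they do the work, as an engineer would, in place of code of your own. Each camera call takes 0.05 s, during which the arm holds its last target. There are 200 camera calls.

## Task

Load the ultrasonic cleaner's carrier from the bottom up: the tray of dark steel ratchets and clicks goes into the carrier's ring, the tray of brass wheels on top of it, the tray of blued screws on top of that, and last the lid on the screws, each one fully seated in the rim below and let go before the next. Keep the trays level so that no parts spill, and set them down rather than dropping them. The tray of new red fibre washers must stay dry: leave it and everything else on the bench where it is.

Things in the scene. Friction and masses are not known exactly. Their poses are not given: they have to be found in the camera images.
- steel_tray_mid (a point): Steel tray of dark grey steel ratchets and clicks (below its rim): round, 60 mm outside, wall 3, height 33. Its lowest 6 mm is a foot 47 mm across, chamfered to 39, that nests in any tray's rim or the carrier ring (53 inside); the shoulder then rests on the rim. Loose, about 260 g, picked across its outside from above. Point: on its axis, half-way up (16.5 above the underside); z up.
- wheel_tray_mid (a point): Steel tray of yellow brass clock wheels (below its rim): round, 60 mm outside, wall 3, height 33. Its lowest 6 mm is a foot 47 mm across, chamfered to 39, that nests in any tray's rim or the carrier ring (53 inside); the shoulder then rests on the rim. Loose, about 200 g, picked across its outside from above. Point: on its axis, half-way up (16.5 above the underside); z up.
- screw_tray_mid (a point): Steel tray of deep-blue slotted screws (below its rim): round, 60 mm outside, wall 3, height 33. Its lowest 6 mm is a foot 47 mm across, chamfered to 39, that nests in any tray's rim or the carrier ring (53 inside); the shoulder then rests on the rim. Loose, about 160 g, picked across its outside from above. Point: on its axis, half-way up (16.5 above the underside); z up.
- washer_tray_mid (a point): Steel tray of red fibre washers (below its rim): round, 60 mm outside, wall 3, height 33. Its lowest 6 mm is a foot 47 mm across, chamfered to 39, that nests in any tray's rim or the carrier ring (53 inside); the shoulder then rests on the rim. Loose, about 140 g, picked across its outside from above. Point: on its axis, half-way up (16.5 above the underside); z up.
- lid_mid (a point): Lid: perforated steel disc 60 mm across, 4 thick, over a foot like a tray's (47 mm across, 6 high). The disc's top is 10 mm above the underside; on it a black knob 16 mm across (neck 12 mm from 10 to 13 up), top at 34. Loose, about 100 g, picked by the knob. The foot nests in a tray's rim, the disc rests on it. Point: on the axis, half-way up (17 above the underside); z up.
- carrier_seat (a point): Carrier, the target: steel plate 110 mm across, 4 thick, fixed to the bench, a raised ring in its middle (60 mm outside, 53 inside, top 12 above the bench); a wire bail lies folded round half its edge (65 mm out, 11 high). Point: on the ring's axis at its top edge; z up. A tray in the ring has its underside 6 mm below this point; each tray nested on another sits 27 mm higher.
- spandrel: Cast brass spandrel, an L-shaped dial corner ornament, about 75 by 75 mm and 12 mm high, lying flat and loose. Origin under its middle; x and y along its two legs. Stays where it is.
- mallet: Boxwood hammer, loose, lying flat along its own x: turned handle 205 mm long in all, head (36 mm thick, 82 mm across along y) at the +x end. Origin on the bench under the middle of its length. Stays where it is.
- depthing_tool: Steel depthing tool, loose: two hinged frames with four runners, about 205 mm long along its own x, 80 mm wide, 60 mm high. Origin under its middle. Stays where it is.
- screw_tin: Closed round tin, lacquered dark blue, 75 mm across, 24 mm high, loose. Origin under its middle. Stays where it is.

How it is judged:
By the outcome, as a careful person would: the job done as asked, in the order asked, and still so for the second after the job is handed in, with the robot touching nothing.
It also fails if it takes over 104 s, if anything falls off the work surface, if the arm or the gripper's body presses on something with over 40 N, if the wrist force passes 120 N, or if a joint passes its speed limit or range.

## Working session

There is one attempt and no reset: what is moved stays moved. The work goes in short steps, Python scripts to look and compute and a shell command to move; the robot and the scene stay as the last step left them, time stands still between calls to the robot, and variables do not carry over. Pictures are saved under pics/ and viewed, about 12 in all and at most 16, crops included, and the job is handed in when it is done.

```bash
mkdir -p pics
python3 - <<'E'
from plant import *
import cv2,numpy as np
s=read_state();print(s['time'],s['ee_pos'],s['tool_rot'],s['force'],s['opening'])
for n in("scene","side","wrist"):
    m=camera_model(n);print(n,m['fov_y'],m['cx'],m['cy'],np.round(m['T'],3).tolist(), [k for k in m])
    cv2.imwrite(f"pics/{n}0.png",snapshot(n))
E
```

```text
0.0 [271.29316411 671.84954028 217.78279375] [ 1.90665513e-01  9.81654794e-01 -7.24086852e-04 -5.99711772e-05] [-0.56151521 -0.17246174  0.47381661] 92.88249975765267
scene 52.071073128595486 318.73318099728573 198.60501000698363 [[-0.895, 0.367, -0.252, 869.059], [0.445, 0.758, -0.478, 645.05], [0.016, -0.54, -0.842, 1190.235], [0.0, 0.0, 0.0, 1.0]] ['fov_y', 'cx', 'cy', 'T']
side 57.68312066262657 316.5961539538021 199.0616388046735 [[0.983, -0.128, 0.13, 378.327], [-0.182, -0.748, 0.639, -639.908], [0.016, -0.652, -0.758, 825.368], [0.0, 0.0, 0.0, 1.0]] ['fov_y', 'cx', 'cy', 'T']
wrist 64.87832228676095 322.8153425714699 201.8223536723668 [[0.375, 0.887, 0.27, 197.44], [0.927, -0.359, -0.11, 703.073], [-0.001, 0.292, -0.956, 383.656], [0.0, 0.0, 0.0, 1.0]] ['fov_y', 'cx', 'cy', 'T']
```

View pics/scene0.png

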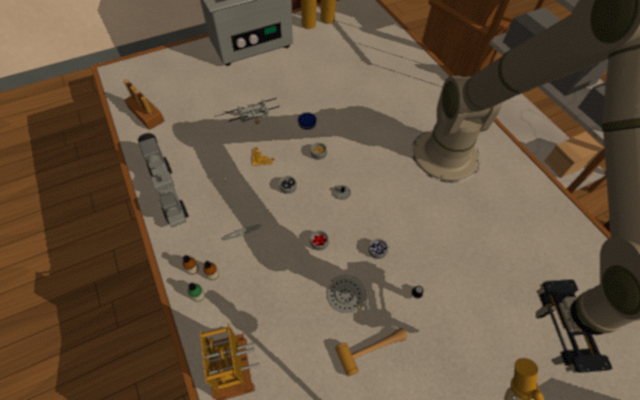

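View pics/side0.png

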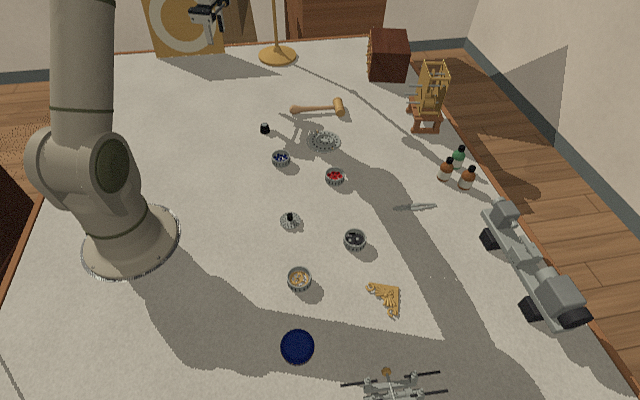

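View pics/wrist0.png

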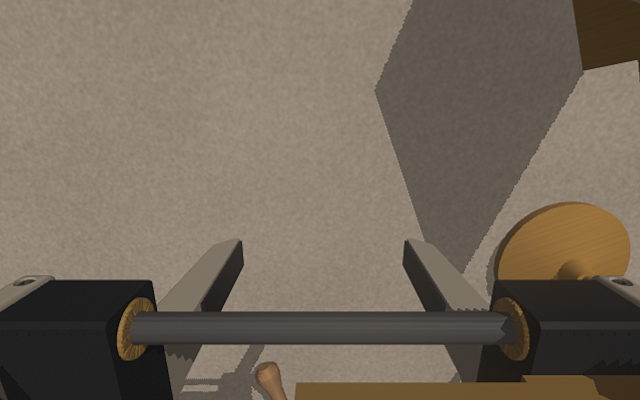

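Scene and side agree on identities. Scene pixels: steel (288,184), wheels (318,151), screws (378,248), washers (320,240), lid (342,191), carrier (346,294). Side pixels: (355,239), (300,279), (281,157), (336,176), (290,217), (324,141). The wrist view shows only the open fingers and empty bench.

```bash
cat > h.py <<'E'
from plant import *
import cv2,numpy as np
def f(m): return 200/np.tan(np.radians(m['fov_y']/2))
def cast(m,u,v,z):
    d=m['T'][:3,:3]@np.array([(u-m['cx'])/f(m),(v-m['cy'])/f(m),1]);o=m['T'][:3,3]
    return (o+d*(z-o[2])/d[2])[:2]
def proj(m,p):
    T=np.array(m['T']);c=T[:3,:3].T@(np.array(p)-T[:3,3]);return c[:2]/c[2]*f(m)+[m['cx'],m['cy']]
def rot(): 
    from scipy.spatial.transform import Rotation as R
    return R.from_quat(read_state()['tool_rot']).as_matrix()
def delta(p):  # world target of TCP -> tool shift
    s=read_state();return np.round(rot().T@(np.array(p)-s['ee_pos']),1)
E
python3 - <<'E'
from h import *
P=dict(steel=((288,184),(355,236),33),wheel=((318,150),(300,276),33),screw=((378,247),(281,155),33),wash=((320,240),(336,175),33),lid=((342,192),(290,221),10),carrier=((346,294),(324,141),8),loupe=((418,292),(265,128),15),spandrel=((261,157),(384,298),6))
A,B=camera_model('scene'),camera_model('side')
for k,(a,b,z) in P.items(): print(k,cast(A,*a,z).round(),cast(B,*b,z).round())
print(rot().round(3), [delta((500,200,300))])
E
```

```text
steel [ 591. -111.] [ 591. -117.]
wheel [ 431. -201.] [ 430. -209.]
screw [435. 230.] [436. 229.]
wash [588. 129.] [591. 112.]
lid [431. -14.] [430. -21.]
carrier [592. 313.] [592. 303.]
loupe [397. 404.] [399. 398.]
spandrel [ 624. -281.] [ 622. -288.]
[[-0.927  0.374 -0.   ]
 [ 0.374  0.927 -0.001]
 [-0.    -0.001 -1.   ]] [array([-388.7, -352.1,  -81.6])]
```

```bash
python3 -m jog '{"linear":[[-20,-21,0],[-36,-37,0],[-36,-37,0],[-36,-37,0],[-36,-37,0],[-36,-37,0],[-36,-37,0],[-36,-37,0],[-36,-37,0],[-36,-37,0]],"yaw":[0,0,0,0,0,0,0,0,0,0],"hand":[0,0,0,0,0,0,0,0,0,0]}'; python3 -m jog '{"linear":[[-36,-37,0],[-36,-37,0],[-36,-37,0],[-36,-37,0],[-36,-37,0],[-30,-35,0],[-20,-20,0],[-5,-5,0],[0,0,0],[0,0,0]],"yaw":[0,0,0,0,0,0,0,0,0,0],"hand":[0,0,0,0,0,0,0,0,0,0]}'
python3 - <<'E'
from h import *
print(delta((591,-114,200)),read_state()['q'])
cv2.imwrite('pics/w1.png',snapshot('wrist'))
m=camera_model('wrist');s=read_state();print(proj(m,(591,-114,33)), proj(m,(*s['ee_pos'][:2],33)))
E
```

```text
time: 1.4
ee_pos: [458.3, 213.6, 218.7]
tool_rot: [0.191, 0.982, 0.0, 0.0]
force: [1.3, 0.3, -0.0]
opening: 93.2
time: 2.65
ee_pos: [583.7, -98.3, 218.6]
tool_rot: [0.19, 0.982, 0.0, -0.0]
force: [-0.1, 0.1, -0.5]
opening: 93.2
[-12.6 -11.9  18.6] [ 0.02509654  0.43957006  0.06547017  1.91499574 -0.04008595  0.78864439
  1.30155972]
[311.4186161  189.81540677] [321.66404154 179.20181506]
```

View pics/w1.png

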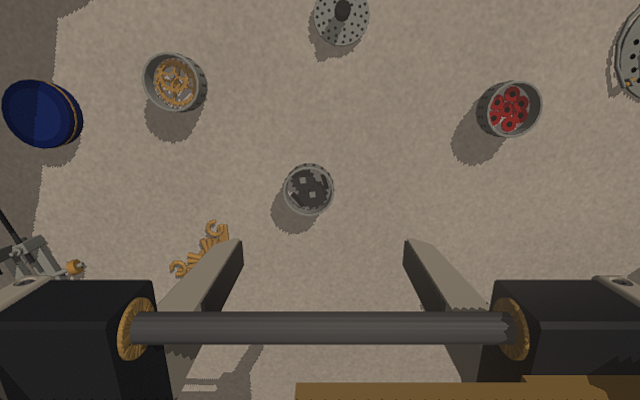

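Wrist view: steel tray rim is centred at (309,189), wheels (174,81), washers (510,108), and the lid is at the top edge (340,20). This confirms the steel estimate. I'll go above it and look closer.

```bash
python3 -m jog '{"linear":[[-7,-7,25],[-7,-6,40],[0,0,30],[0,0,5],[0,0,0]],"yaw":[0,0,0,0,0],"hand":[0,0,0,0,0]}'
cat >> h.py <<'E'
def look(name,z,r,near=None,box=60):
    """find circle of radius r mm at height z near the predicted pixel, wrist camera"""
    m=camera_model('wrist');im=snapshot('wrist');s=read_state()
    p=proj(m,(*(near if near is not None else s['ee_pos'][:2]),z))
    dep=(np.linalg.inv(m['T'])@[*(near if near is not None else s['ee_pos'][:2]),z,1])[2];R=r*f(m)/dep
    g=cv2.medianBlur(cv2.cvtColor(im,cv2.COLOR_BGR2GRAY),3)
    # rectify: view the plane z from straight above, 2 px/mm, so rims become true circles
    c=np.array(near if near is not None else s['ee_pos'][:2]);W=rot();h=70
    tx,ty=W[:2,0],W[:2,1]
    dst=np.float32([[0,0],[4*h,0],[4*h,4*h],[0,4*h]]);src=np.float32([proj(m,(*(c+a*h*tx+b*h*ty),z)) for a,b in((1,-1),(1,1),(-1,1),(-1,-1))])
    H=cv2.getPerspectiveTransform(src,dst);wg=cv2.warpPerspective(im,H,(4*h,4*h))
    cs=cv2.HoughCircles(cv2.medianBlur(cv2.cvtColor(wg,cv2.COLOR_BGR2GRAY),5),cv2.HOUGH_GRADIENT,1,10,param1=80,param2=12,minRadius=int(2*r-3),maxRadius=int(2*r+3))
    out=[]
    for x,y,q in ([] if cs is None else cs[0][:4]):
        out.append((c+(2*h-y)/2*0+((2*h-y)/2)*tx+((x-2*h)/2)*ty).round(1).tolist()+[q/2])
    if cs is not None:
        x,y,q=cs[0][0];cv2.circle(wg,(int(x),int(y)),int(q),(0,0,255),1)
    wg=cv2.resize(wg,(400,400));cv2.imwrite(f'pics/{name}.png',np.hstack([im,wg[:400]])[:, :1040] if 0 else wg)
    return out
E
python3 - <<'E'
from h import *
m=camera_model('wrist')
print(look('w2',33,30,near=np.array([591.,-114])));print(read_state()['ee_pos'])
E
```

```text
time: 3.32
ee_pos: [592.4, -116.6, 119.2]
tool_rot: [0.19, 0.982, 0.0, 0.0]
force: [-0.4, 0.3, -0.4]
opening: 93.2
[[591.0, -118.6, np.float32(29.0)], [590.4, -113.5, np.float32(31.2)], [595.3, -116.0, np.float32(31.2)]]
[ 592.76321295 -116.81699512  119.71941462]
```

View pics/w2.png

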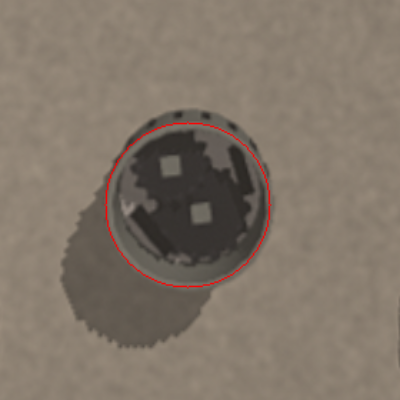

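Rectified view: rim circle at about (189,204), matching Hough at (591,-118.5). I'll correct by (+1.3,-2.1), descend and grip.

```bash
python3 -m jog '{"linear":[[1.3,-2.1,35],[0,0,40],[0,0,25],[0,0,14],[0,0,0],[0,0,0],[0,0,0],[0,0,0],[0,0,0],[0,0,0]],"yaw":[0,0,0,0,0,0,0,0,0,0],"hand":[0,0,0,0,0,255,255,255,255,255]}';  python3 -m jog '{"linear":[[0,0,0],[0,0,0],[0,0,-4],[0,0,-10],[0,0,-15]],"yaw":[0,0,0,0,0],"hand":[255,255,255,255,255]}'
python3 - <<'E'
from h import *
print(delta((592,308,150)),read_state()['ee_pos'])
E
```

```text
time: 4.62
ee_pos: [590.4, -118.9, 5.1]
tool_rot: [0.191, 0.982, -0.0, 0.0]
force: [-0.4, -0.2, 5.9]
opening: 60.2
time: 5.25
ee_pos: [589.9, -118.7, 34.1]
tool_rot: [0.191, 0.982, -0.0, -0.0]
force: [0.2, 0.5, -2.4]
opening: 60.2
[ 157.9  396.4 -115.8] [ 589.86708837 -118.66123704   34.10768093]
```

```bash
python3 -m jog '{"linear":[[0,5,-25],[2,10,-30],[4,20,-30],[8,30,-20],[10,40,-10],[10,45,0],[10,45,0],[10,45,0],[10,45,0],[7,40,0]],"yaw":[0,0,0,0,0,0,0,0,0,0],"hand":[255,255,255,255,255,255,255,255,255,255]}';  python3 -m jog '{"linear":[[5,32,0],[2,22,0],[2,12,0],[0,5,0],[0,0,0],[0,0,0]],"yaw":[0,0,0,0,0,0],"hand":[255,255,255,255,255,255]}'
python3 - <<'E'
from h import *
print(delta((592,308,150)),read_state()['ee_pos'],read_state()['q'][6])
cv2.imwrite('pics/w3.png',snapshot('wrist'));m=camera_model('wrist')
print(proj(m,(592,308,12)))
import json;json.dump({k:np.array(v).tolist() for k,v in m.items()},open('m3.json','w'))
E
```

```text
time: 6.5
ee_pos: [645.8, 211.2, 149.7]
tool_rot: [0.19, 0.982, 0.0, 0.0]
force: [0.4, -0.4, -3.4]
opening: 60.5
time: 7.25
ee_pos: [664.4, 277.0, 148.7]
tool_rot: [0.191, 0.982, -0.0, -0.0]
force: [0.1, -1.5, -3.1]
opening: 60.0
[78.7  1.5 -1.3] [664.35890598 277.00321379 148.67624152] 0.7945861878173895
[322.9961459 107.4901592]
```

View pics/w3.png

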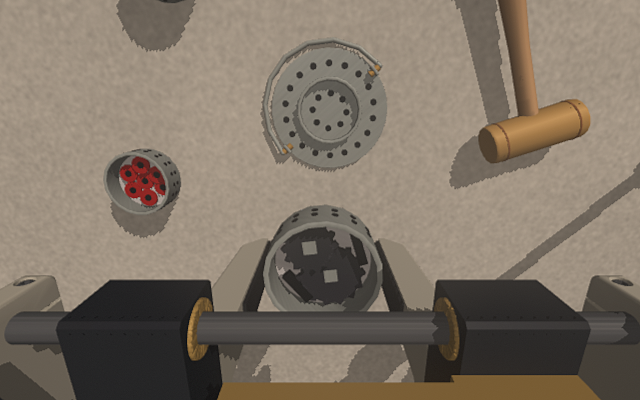

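Carrier ring centre is near (329,109), the bail lies to the left and top, and the mallet head is 150 mm to the right. The held tray is level and its parts are in place.

Run:
```python
from h import *
import json
m=json.load(open('m3.json'));m['T']=np.array(m['T'])
print(cast(m,329,109,12),cast(m,327.5,109,4))
im=cv2.imread('pics/w3.png')
c=np.array([592.,308]);W=rot();tx,ty=W[:2,0],W[:2,1];h=80
for z,r in((12,30),(12,26.5),(4,55)):
    dst=np.float32([[0,0],[4*h,0],[4*h,4*h],[0,4*h]]);src=np.float32([proj(m,(*(c+a*h*tx+b*h*ty),z)) for a,b in((1,-1),(1,1),(-1,1),(-1,-1))])
    w=cv2.warpPerspective(im,cv2.getPerspectiveTransform(src,dst),(4*h,4*h))
    cs=cv2.HoughCircles(cv2.medianBlur(cv2.cvtColor(w,cv2.COLOR_BGR2GRAY),5),cv2.HOUGH_GRADIENT,1,6,param1=80,param2=10,minRadius=int(2*r-4),maxRadius=int(2*r+4))
    if cs is not None:
        for x,y,q in cs[0][:3]: print(z,r,(c+(2*h-y)/2*tx+(x-2*h)/2*ty).round(1),q/2)
    if z==12 and r==30: cv2.imwrite('pics/w3r.png',cv2.resize(w,(480,480)))
```

```text
[595.32008698 312.62715751] [594.91342576 311.42446781]
12 30 [595.2 311.3] 28.75
12 30 [595.1 315.1] 31.7
12 30 [568.2 301.8] 31.7
12 26.5 [596.4 312.9] 27.1
12 26.5 [604.5 302.1] 26.0
12 26.5 [599.2 309.1] 24.85
4 55 [596.2 309.8] 56.7
4 55 [593.1 312.7] 56.7
4 55 [597.4 312.6] 53.95
```

View pics/w3r.png

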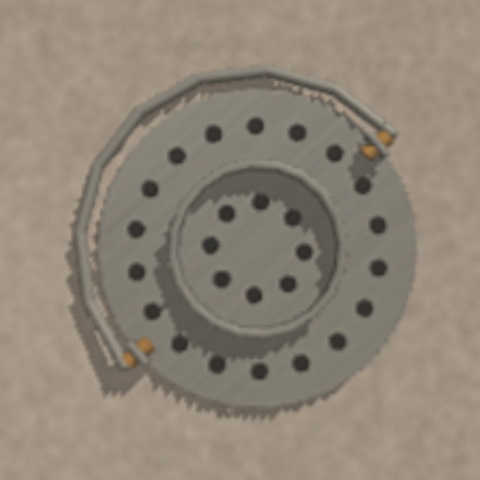

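Run:
```python
from h import *
import json
m=json.load(open('m3.json'));m['T']=np.array(m['T'])
s=read_state();c=cast(m,323,268,s['ee_pos'][2]+28)
print('tray in hand offset (tool)',rot()[:2,:2].T@(c-s['ee_pos'][:2]), proj(m,(*s['ee_pos'][:2],176.7)))
print(delta((596,312,12)))
```

```text
tray in hand offset (tool) [4.31300187 1.19979147] [320.57406307 275.77354981]
[ 76.5   6.6 136.7]
```

```bash
python3 -m jog '{"linear":[[8,1,0],[17,1.5,0],[20,1,5],[17,1,20],[9,1,30],[4,0,30],[0,0,20],[0,0,10],[0,0,5],[0,0,0]],"yaw":[0,0,0,0,0,0,0,0,0,0],"hand":[255,255,255,255,255,255,255,255,255,255]}';  python3 -m jog '{"linear":[[0,0,4],[0,0,3],[0,0,3],[0,0,2],[0,0,2],[0,0,0],[0,0,0]],"yaw":[0,0,0,0,0,0,0],"hand":[255,255,255,255,255,255,255]}'
python3 - <<'E'
from h import *
s=read_state();print(s['ee_pos'],s['force'],s['moment'])
E
```

```text
time: 8.55
ee_pos: [597.2, 311.6, 29.0]
tool_rot: [0.191, 0.982, 0.0, 0.0]
force: [0.4, 0.2, -2.8]
opening: 59.9
time: 9.43
ee_pos: [596.8, 311.6, 14.7]
tool_rot: [0.191, 0.982, 0.0, 0.0]
force: [0.1, -0.0, -3.0]
opening: 59.8
[596.84923241 311.60108168  14.68356899] [ 1.07108080e-01 -1.09592669e-03 -2.97586066e+00] [0.01076199 0.01849534 0.00365619]
```

```bash
python3 -m jog '{"linear":[[0,0,1.5],[0,0,1.5],[0,0,1],[0,0,0.5],[0,0,0],[0,0,0]],"yaw":[0,0,0,0,0,0],"hand":[255,255,255,255,255,255]}'
```

```text
time: 10.18
ee_pos: [597.1, 311.7, 11.2]
tool_rot: [0.191, 0.982, 0.0, 0.0]
force: [-1.0, 0.8, 8.6]
opening: 60.1
```

```bash
python3 -m jog '{"linear":[[0,0,0],[0,0,0],[0,0,0],[0,0,-5],[0,0,-15],[0,0,-30],[0,0,-40],[0,0,-30],[0,0,-5],[0,0,0]],"yaw":[0,0,0,0,0,0,0,0,0,0],"hand":[45,45,45,45,45,0,0,0,0,0]}'
python3 - <<'E'
from h import *
print(look('w4',39,30,near=np.array([597.,311.7])));print(read_state()['ee_pos'],delta((430,-205,180)))
E
```

```text
time: 11.42
ee_pos: [596.7, 311.6, 135.5]
tool_rot: [0.191, 0.982, 0.0, 0.0]
force: [0.2, -0.5, -0.3]
opening: 93.2
[[599.0, 313.3, np.float32(30.1)], [594.4, 315.2, np.float32(31.2)], [595.0, 310.1, np.float32(31.2)], [591.8, 319.5, np.float32(29.55)]]
[596.3211975  311.43842565 134.62889395] [ -39.1 -541.2  -45.1]
```

View pics/w4.png

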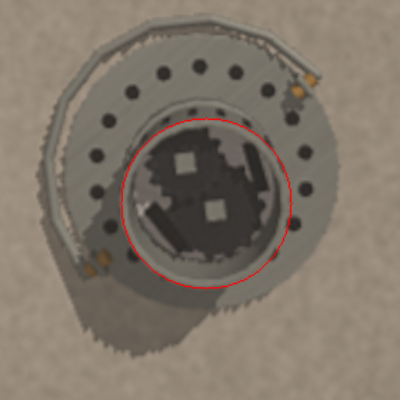

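Steel tray sits concentric in the carrier ring at about (201,202), level and released. Next, the wheels.

```bash
python3 -m jog '{"linear":[[-1,-15,-20],[-3,-35,-20],[-4,-50,-5],[-4,-55,0],[-4,-55,0],[-4,-55,0],[-4,-55,0],[-4,-55,0],[-4,-55,0],[-3,-50,0]],"yaw":[0,0,0,0,0,0,0,0,0,0],"hand":[0,0,0,0,0,0,0,0,0,0]}';  python3 -m jog '{"linear":[[-2,-35,15],[-2,-18,25],[0,-8,20],[0,0,0],[0,0,0]],"yaw":[0,0,0,0,0],"hand":[0,0,0,0,0]}'
python3 - <<'E'
from h import *
print(look('w5',33,30,near=np.array([430.,-206])));print(read_state()['ee_pos'],read_state()['q'])
E
```

```text
time: 12.72
ee_pos: [447.8, -149.0, 180.6]
tool_rot: [0.191, 0.982, -0.0, -0.0]
force: [0.4, -0.1, -0.4]
opening: 92.7
time: 13.35
ee_pos: [430.4, -204.6, 120.9]
tool_rot: [0.191, 0.982, 0.0, 0.0]
force: [-0.7, -0.6, -0.8]
opening: 92.8
[[427.4, -206.3, np.float32(29.55)], [423.2, -203.5, np.float32(29.0)], [420.1, -209.8, np.float32(30.1)], [431.5, -209.6, np.float32(30.65)]]
[ 430.65972861 -204.45667662  120.98300321] [ 0.26530519  0.46468824  0.08117218  2.25284287 -0.08828571  0.42601685
  1.60571413]
```

View pics/w5.png

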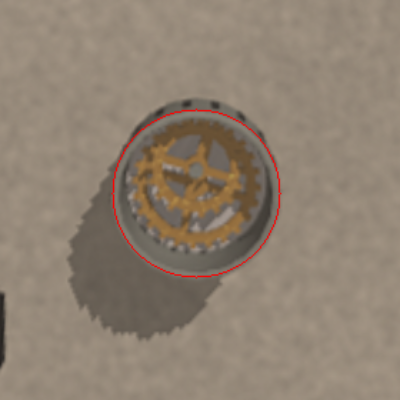

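Wheel tray rim centre is about (193.5,193), so (427,-207). I'll correct and grasp.

```bash
python3 -m jog '{"linear":[[2.5,-3.7,35],[0,0,40],[0,0,27],[0,0,14],[0,0,0],[0,0,0],[0,0,0],[0,0,0],[0,0,0],[0,0,0]],"yaw":[0,0,0,0,0,0,0,0,0,0],"hand":[0,0,0,0,0,255,255,255,255,255]}';  python3 -m jog '{"linear":[[0,0,0],[0,0,0],[0,0,-4],[0,0,-10],[0,0,-20],[0,0,-25],[0,0,-30],[0,0,-30],[0,0,-15],[0,0,0]],"yaw":[0,0,0,0,0,0,0,0,0,0],"hand":[255,255,255,255,255,255,255,255,255,255]}'
python3 - <<'E'
from h import *
print(delta((597,311.6,140)),read_state()['ee_pos'])
m=camera_model('wrist');im=snapshot('wrist');cv2.imwrite('pics/w6.png',im[180:340,200:450])
s=read_state();print(proj(m,(*s['ee_pos'][:2],s['ee_pos'][2]+28))-[200,180])
E
```

```text
time: 14.65
ee_pos: [426.9, -207.3, 4.6]
tool_rot: [0.191, 0.982, -0.0, 0.0]
force: [-0.7, -0.1, 7.1]
opening: 60.1
time: 15.9
ee_pos: [427.1, -207.3, 139.5]
tool_rot: [0.191, 0.982, -0.0, 0.001]
force: [-0.2, 0.5, -2.3]
opening: 60.3
[ 3.670e+01  5.448e+02 -5.000e-01] [ 427.09122223 -207.27898074  139.49477153]
[120.68801156  94.27608263]
```

View pics/w6.png

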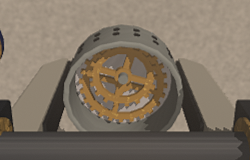

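```bash
python3 -m jog '{"linear":[[0.5,6,0],[1,15,0],[2,27,0],[2.5,37,0],[3,45,0],[3,45,0],[3,45,0],[3,45,0],[3,45,0],[3,45,0]],"yaw":[0,0,0,0,0,0,0,0,0,0],"hand":[255,255,255,255,255,255,255,255,255,255]}';  python3 -m jog '{"linear":[[3,45,0],[3,45,0],[2.5,37,0],[2,27,0],[1.7,20,5],[1,10,15],[0,5,20],[0,0,20],[0,0,15],[0,0,8]],"yaw":[0,0,0,0,0,0,0,0,0,0],"hand":[255,255,255,255,255,255,255,255,255,255]}'
python3 - <<'E'
from h import *
print(delta((597,311.6,37.6)),read_state()['ee_pos'])
E
```

```text
time: 17.2
ee_pos: [537.0, 133.8, 137.4]
tool_rot: [0.19, 0.982, -0.0, -0.001]
force: [0.9, -0.9, -2.2]
opening: 60.4
time: 18.45
ee_pos: [595.6, 310.2, 53.7]
tool_rot: [0.191, 0.982, -0.001, -0.001]
force: [0.2, -0.1, -1.2]
opening: 60.5
[-0.8  1.8 16.1] [595.55955714 310.22677139  53.7496526 ]
```

```bash
python3 -m jog '{"linear":[[-0.8,1.8,0],[0,0,4],[0,0,4],[0,0,2],[0,0,2],[0,0,1],[0,0,0],[0,0,0]],"yaw":[0,0,0,0,0,0,0,0],"hand":[255,255,255,255,255,255,255,255]}'
```

```text
time: 19.45
ee_pos: [597.4, 312.6, 42.2]
tool_rot: [0.191, 0.982, 0.0, 0.0]
force: [-0.3, 0.3, -2.3]
opening: 60.7
```

```bash
python3 -m jog '{"linear":[[0,0,1.5],[0,0,1.5],[0,0,1],[0,0,0.8],[0,0,0],[0,0,0]],"yaw":[0,0,0,0,0,0],"hand":[255,255,255,255,255,255]}'
```

```text
time: 20.2
ee_pos: [597.5, 312.6, 38.2]
tool_rot: [0.191, 0.982, 0.0, 0.0]
force: [-2.3, -0.2, 7.9]
opening: 60.2
```

```bash
python3 -m jog '{"linear":[[0,0,0],[0,0,0],[0,0,0],[0,0,-5],[0,0,-15],[0,0,-30],[0,0,-40],[0,0,-30],[0,0,-5],[0,0,0]],"yaw":[0,0,0,0,0,0,0,0,0,0],"hand":[45,45,45,45,45,0,0,0,0,0]}'
python3 - <<'E'
from h import *
print(look('w7',66,30,near=np.array([597.,312])));print(read_state()['ee_pos'],delta((435.5,229.5,170)))
E
```

```text
time: 21.45
ee_pos: [597.2, 312.6, 162.6]
tool_rot: [0.191, 0.982, 0.0, 0.0]
force: [-0.4, 0.2, -0.0]
opening: 93.2
[[598.7, 314.3, np.float32(29.55)], [593.7, 315.2, np.float32(31.2)], [566.1, 326.9, np.float32(30.1)], [597.4, 319.1, np.float32(31.2)]]
[596.8314983  312.49005818 161.81177157] [ 118.6 -137.3   -8. ]
```

View pics/w7.png

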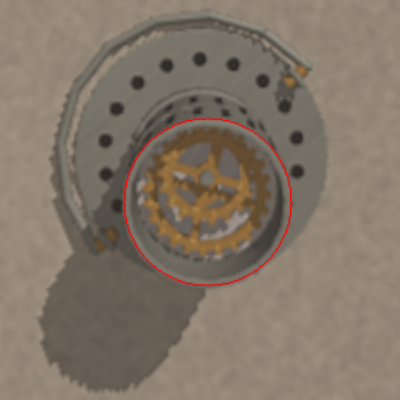

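Wheel tray nests concentric on the steel tray (rim centre about (206,202)), with all its wheels. Next, the screws.

```bash
python3 -m jog '{"linear":[[10,-12,0],[25,-29,0],[32,-37,0],[28,-32,12],[16,-18,20],[7,-9,10],[0,0,0],[0,0,0]],"yaw":[0,0,0,0,0,0,0,0],"hand":[0,0,0,0,0,0,0,0]}'
python3 - <<'E'
from h import *
print(look('w8',33,30,near=np.array([435.5,229.5])));print(read_state()['ee_pos'])
E
```

```text
time: 22.5
ee_pos: [436.9, 229.8, 120.4]
tool_rot: [0.191, 0.982, 0.0, 0.0]
force: [-0.5, 0.5, 0.8]
opening: 93.1
[[435.3, 230.9, np.float32(29.55)], [438.5, 226.9, np.float32(31.2)], [430.4, 232.3, np.float32(31.2)]]
[437.10596048 229.99363081 120.54072746]
```

View pics/w8.png

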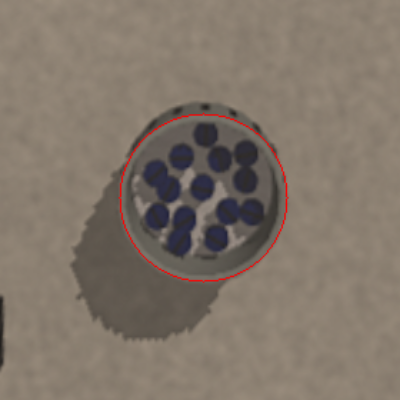

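Blue screws confirmed, with the rim centre at (202,197), so (434.8,230.4). Grasp.

```bash
python3 -m jog '{"linear":[[2.2,-0.4,35],[0,0,40],[0,0,26],[0,0,14],[0,0,0],[0,0,0],[0,0,0],[0,0,0],[0,0,0],[0,0,0]],"yaw":[0,0,0,0,0,0,0,0,0,0],"hand":[0,0,0,0,0,255,255,255,255,255]}';  python3 -m jog '{"linear":[[0,0,0],[0,0,0],[0,0,-4],[0,0,-10],[0,0,-20],[0,0,-30],[0,0,-35],[0,0,-35],[0,0,-20],[0,0,0]],"yaw":[0,0,0,0,0,0,0,0,0,0],"hand":[255,255,255,255,255,255,255,255,255,255]}'
python3 - <<'E'
from h import *
print(delta((597.4,312.6,150)),read_state()['ee_pos'])
E
```

```text
time: 23.8
ee_pos: [434.5, 230.2, 5.8]
tool_rot: [0.191, 0.982, 0.0, 0.0]
force: [0.1, -1.0, 6.5]
opening: 59.9
time: 25.05
ee_pos: [434.8, 230.6, 160.9]
tool_rot: [0.191, 0.982, 0.001, 0.001]
force: [0.1, -1.0, -1.5]
opening: 60.0
[-120.   136.9   11.5] [434.82576241 230.57296436 160.92773468]
```

```bash
python3 -m jog '{"linear":[[-5,6,0],[-12,14,0],[-21,24,0],[-27,30,0],[-25,28.5,0],[-17,19,0],[-9,11,10],[-4,4.4,20],[0,0,25],[0,0,15]],"yaw":[0,0,0,0,0,0,0,0,0,0],"hand":[255,255,255,255,255,255,255,255,255,255]}';  python3 -m jog '{"linear":[[0,0,8],[0,0,4],[0,0,0],[0,0,0]],"yaw":[0,0,0,0],"hand":[255,255,255,255]}'
python3 - <<'E'
from h import *
print(delta((597.4,312.6,65.4)),read_state()['ee_pos'])
E
```

```text
time: 26.3
ee_pos: [595.2, 311.3, 86.6]
tool_rot: [0.191, 0.982, -0.001, -0.001]
force: [-0.1, 0.4, -1.9]
opening: 60.2
time: 26.8
ee_pos: [597.3, 312.4, 78.1]
tool_rot: [0.191, 0.982, 0.0, 0.0]
force: [0.7, -0.3, -1.8]
opening: 60.1
[-0.   0.2 12.7] [597.2957251  312.41251853  78.07007684]
```

```bash
python3 -m jog '{"linear":[[0,0,3],[0,0,3],[0,0,2],[0,0,1.5],[0,0,0],[0,0,0]],"yaw":[0,0,0,0,0,0],"hand":[255,255,255,255,255,255]}'; python3 -m jog '{"linear":[[0,0,1.2],[0,0,1],[0,0,0.8],[0,0,0],[0,0,0]],"yaw":[0,0,0,0,0],"hand":[255,255,255,255,255]}'
```

```text
time: 27.55
ee_pos: [597.0, 312.2, 67.9]
tool_rot: [0.191, 0.982, 0.0, 0.0]
force: [-0.1, 0.0, -0.6]
opening: 60.2
time: 28.18
ee_pos: [597.2, 312.3, 65.9]
tool_rot: [0.191, 0.982, 0.0, 0.0]
force: [-1.4, -1.3, 8.2]
opening: 60.1
```

```bash
python3 -m jog '{"linear":[[0,0,0],[0,0,0],[0,0,0],[0,0,-5],[0,0,-15],[0,0,-30],[0,0,-40],[0,0,-30],[0,0,-5],[0,0,0]],"yaw":[0,0,0,0,0,0,0,0,0,0],"hand":[45,45,45,45,45,0,0,0,0,0]}'
python3 - <<'E'
from h import *
print(look('w9',93,30,near=np.array([597.,312])));print(read_state()['ee_pos'],delta((430,-17.5,120)))
E
```

```text
time: 29.42
ee_pos: [596.8, 312.2, 190.1]
tool_rot: [0.191, 0.982, 0.0, 0.0]
force: [0.3, 0.0, -0.6]
opening: 93.2
[[597.5, 312.6, np.float32(29.0)], [594.9, 316.9, np.float32(31.2)], [565.7, 317.9, np.float32(31.2)]]
[596.43967135 312.072648   189.27984395] [  31.  -367.9   69.5]
```

View pics/w9.png

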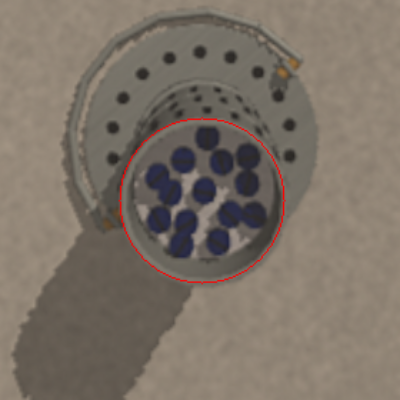

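Screw tray is centred at (202,201) and seated, with its screws intact. Now the lid.

```bash
python3 -m jog '{"linear":[[1,-12,0],[3,-32,0],[4,-48,0],[4,-55,0],[4,-55,0],[4,-52,0],[4,-48,10],[4,-38,25],[3,-20,25],[0,-8,10]],"yaw":[0,0,0,0,0,0,0,0,0,0],"hand":[0,0,0,0,0,0,0,0,0,0]}';  python3 -m jog '{"linear":[[0,0,0],[0,0,0]],"yaw":[0,0],"hand":[0,0]}'
python3 - <<'E'
from h import *
print(look('w10',34,8,near=np.array([430.,-17.5])));print(read_state()['ee_pos'])
m=camera_model('wrist')
# also disc
print(look('w10d',10,30,near=np.array([430.,-17.5])))
im=cv2.imread('pics/w10d.png');c=cv2.imread('pics/w10.png');cv2.imwrite('pics/w10b.png',np.hstack([c,im]))
E
```

```text
time: 30.72
ee_pos: [428.4, -18.8, 118.7]
tool_rot: [0.192, 0.981, -0.001, -0.001]
force: [0.3, 0.6, 0.4]
opening: 93.0
time: 30.98
ee_pos: [431.2, -16.8, 120.2]
tool_rot: [0.19, 0.982, 0.0, 0.0]
force: [-0.2, 0.1, -0.5]
opening: 93.1
[[427.3, -12.9, np.float32(8.0)], [431.5, -15.7, np.float32(7.5)]]
[431.25752814 -16.69394502 120.33575616]
[[430.3, -14.7, np.float32(29.5)]]
```

View pics/w10b.png

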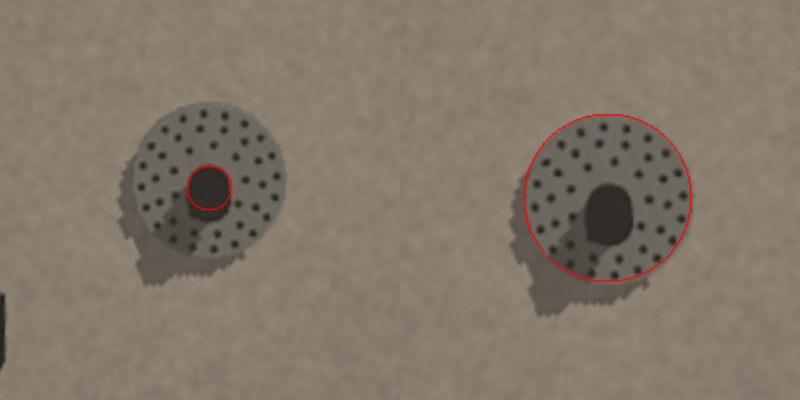

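Lid disc centre is at (608-400,198), and the knob top (bottom edge of the blob) agrees at (209,199), so (430.4,-14.7). I'll grasp with tips 4 mm above the disc.

```bash
python3 -m jog '{"linear":[[1.5,1.6,35],[0,0,40],[0,0,21],[0,0,10],[0,0,0],[0,0,0],[0,0,0],[0,0,0],[0,0,0],[0,0,0]],"yaw":[0,0,0,0,0,0,0,0,0,0],"hand":[0,0,100,150,200,255,255,255,255,255]}';  python3 -m jog '{"linear":[[0,0,0],[0,0,0],[0,0,0],[0,0,0],[0,0,-4],[0,0,-10],[0,0,-20],[0,0,-20],[0,0,-5],[0,0,0]],"yaw":[0,0,0,0,0,0,0,0,0,0],"hand":[255,255,255,255,255,255,255,255,255,255]}'
python3 - <<'E'
from h import *
print(delta((597.2,312.2,180)),read_state()['ee_pos'])
E
```

```text
time: 32.33
ee_pos: [430.5, -15.0, 19.8]
tool_rot: [0.191, 0.982, 0.0, -0.003]
force: [0.7, -0.0, 0.1]
opening: 17.5
time: 33.58
ee_pos: [431.0, -14.8, 78.9]
tool_rot: [0.19, 0.982, 0.0, -0.003]
force: [-0.4, -0.3, -1.6]
opening: 14.9
[ -31.3  365.4 -101.4] [431.01540698 -14.77450719  78.94787818]
```

```bash
python3 -m jog '{"linear":[[0,2,-15],[-1,10,-25],[-2,20,-25],[-3,32,-10],[-4,42,0],[-4,45,0],[-4,45,0],[-4,45,0],[-4,42,0],[-3,36,0]],"yaw":[0,0,0,0,0,0,0,0,0,0],"hand":[255,255,255,255,255,255,255,255,255,255]}';  python3 -m jog '{"linear":[[-1,24,0],[-1,13,0],[-0.3,7,0],[0,2.4,10],[0,0,10],[0,0,5],[0,0,0],[0,0,0]],"yaw":[0,0,0,0,0,0,0,0],"hand":[255,255,255,255,255,255,255,255]}'
python3 - <<'E'
from h import *
print(delta((597.2,312.2,106.9)),read_state())
w=snapshot('wrist')[100:400,160:480];v=snapshot('side')
p=proj(camera_model('side'),(597,312,90)).astype(int);print(p)
v=cv2.resize(v[p[1]-40:p[1]+35,p[0]-40:p[0]+40],None,fx=4,fy=4)
cv2.imwrite('pics/w11.png',np.hstack([w,v]))
E
```

```text
time: 34.83
ee_pos: [577.7, 271.3, 151.8]
tool_rot: [0.19, 0.982, -0.0, -0.004]
force: [0.8, -0.1, -1.1]
opening: 14.9
time: 35.83
ee_pos: [597.1, 311.8, 128.4]
tool_rot: [0.191, 0.982, 0.0, -0.003]
force: [0.7, -0.4, 0.1]
opening: 15.2
[-0.   0.4 21.5] {'time': 35.825, 'q': array([-0.89005141,  0.69683185,  0.5298689 ,  1.81837403, -0.49330474,
        0.76552093,  1.09007655]), 'qvel': array([-0.00158546, -0.00221913, -0.00286479, -0.00288951,  0.00134307,
        0.00018886, -0.00106493]), 'effort': array([ 4.34734358e-02, -7.24719787e+01,  1.13922125e+01, -1.90144265e+01,
       -1.35742678e-02,  1.05998651e-01,  3.57019613e-03]), 'ee_pos': array([597.11344388, 311.77494741, 128.39370803]), 'tool_rot': array([ 1.90907491e-01,  9.81603597e-01,  2.27657687e-04, -2.94207547e-03]), 'force': array([ 0.68826116, -0.36776283,  0.1000646 ]), 'moment': array([ 0.014376  ,  0.04357319, -0.01674587]), 'opening': 15.185551571541989}
[325 119]
```

View pics/w11.png

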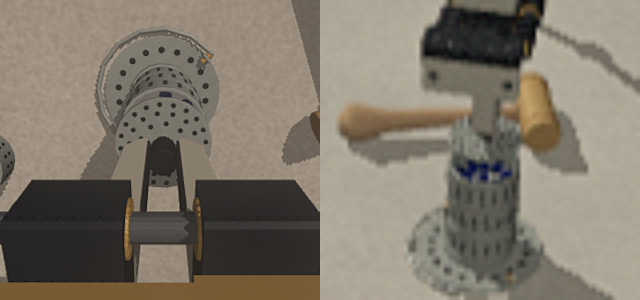

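Lid held level, centred over the stack. Lowering.

```bash
python3 -m jog '{"linear":[[0,0.4,5],[0,0,5],[0,0,3],[0,0,2],[0,0,1.5],[0,0,1],[0,0,0],[0,0,0]],"yaw":[0,0,0,0,0,0,0,0],"hand":[255,255,255,255,255,255,255,255]}'; python3 -m jog '{"linear":[[0,0,1.2],[0,0,1],[0,0,0.8],[0,0,0],[0,0,0]],"yaw":[0,0,0,0,0],"hand":[255,255,255,255,255]}'
```

```text
time: 36.92
ee_pos: [597.1, 312.4, 110.8]
tool_rot: [0.191, 0.982, 0.0, -0.003]
force: [-0.5, 0.3, -0.6]
opening: 14.8
time: 37.55
ee_pos: [597.0, 312.4, 107.7]
tool_rot: [0.191, 0.982, 0.0, -0.003]
force: [0.2, -0.7, -1.6]
opening: 14.7
```

```bash
python3 -m jog '{"linear":[[0,0,0.5],[0,0,0.5],[0,0,0],[0,0,0]],"yaw":[0,0,0,0],"hand":[255,255,255,255]}'
```

```text
time: 38.05
ee_pos: [597.1, 312.4, 106.8]
tool_rot: [0.191, 0.982, 0.0, -0.003]
force: [1.0, -0.0, 1.9]
opening: 14.9
```

Contact is starting at the expected height (106.9). A final nudge, then release.

```bash
python3 -m jog '{"linear":[[0,0,0.4],[0,0,0],[0,0,0]],"yaw":[0,0,0],"hand":[255,255,255]}'; python3 -m jog '{"linear":[[0,0,0],[0,0,0],[0,0,0],[0,0,0],[0,0,-5],[0,0,-15],[0,0,-30],[0,0,-40],[0,0,-40],[0,0,0]],"yaw":[0,0,0,0,0,0,0,0,0,0],"hand":[150,150,150,150,150,150,150,150,150,150]}'; python3 -m jog '{"linear":[[0,-15,-10],[0,-40,0],[0,-50,0],[0,-50,0],[0,-30,0],[0,-10,0],[0,0,0],[0,0,0]],"yaw":[0,0,0,0,0,0,0,0],"hand":[100,100,100,100,100,100,100,100]}'
python3 - <<'E'
from h import *
m=camera_model('side');p=proj(m,(597,312,60)).astype(int);v=snapshot('side')
a=cv2.resize(v[p[1]-50:p[1]+50,p[0]-40:p[0]+40],None,fx=5,fy=5)[:480]
m=camera_model('scene');p2=proj(m,(597,312,60)).astype(int);w=snapshot('scene')
b=cv2.resize(w[p2[1]-48:p2[1]+48,p2[0]-40:p2[0]+40],None,fx=5,fy=5)[:480]
cv2.imwrite('pics/end.png',np.hstack([a,b]))
# numeric check that nothing else moved: old vs new side view away from arm/stack
o=cv2.imread('pics/side0.png')
for n,(x,y) in dict(wash=(336,176),spandrel=(384,298),tin=(297,346),mallet=(340,106),depth=(390,385)).items():
    print(n,cv2.absdiff(o,v)[y-12:y+12,x-14:x+14].mean().round(1))
print(proj(camera_model('side'),(597,312,97)),proj(camera_model('scene'),(597,312,97)),p,p2)
E
```

```text
time: 38.42
ee_pos: [597.2, 312.3, 106.8]
tool_rot: [0.191, 0.982, 0.0, -0.003]
force: [-1.6, -0.9, 5.4]
opening: 14.9
time: 39.67
ee_pos: [599.6, 312.4, 240.7]
tool_rot: [0.191, 0.982, 0.002, -0.001]
force: [-0.5, 0.1, -0.3]
opening: 38.4
time: 40.67
ee_pos: [525.2, 132.6, 246.2]
tool_rot: [0.19, 0.982, 0.0, -0.003]
force: [0.3, 0.1, -0.4]
opening: 56.4
wash 13.2
spandrel 3.4
tin 6.6
mallet 8.5
depth 25.5
[325.76758957 118.03930477] [346.55835172 283.51627068] [325 127] [345 288]
```

View pics/end.png

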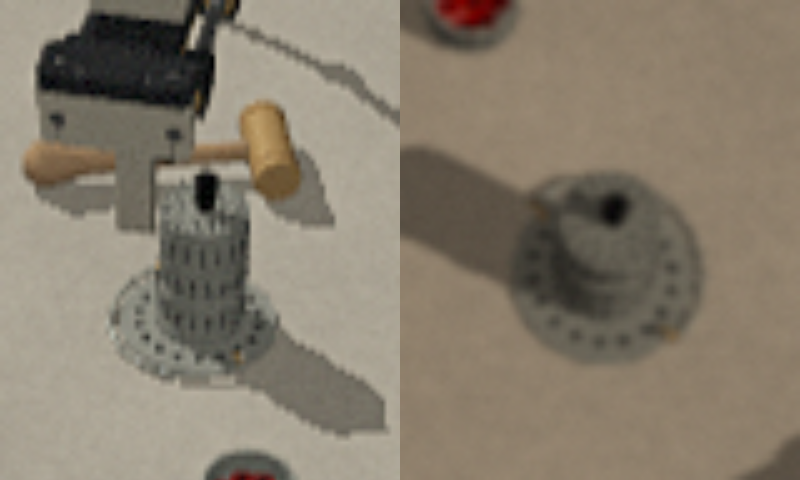

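Run:
```python
from h import *
for n in('scene','side'):
    for im in(cv2.imread(f'pics/{n}0.png'),snapshot(n)):
        h=cv2.cvtColor(im,cv2.COLOR_BGR2HSV);k=((h[...,0]<6)|(h[...,0]>174))&(h[...,1]>170)&(h[...,2]>60)
        y,x=np.nonzero(k);d=cv2.inRange(h,(110,150,20),(125,255,255));Y,X=np.nonzero(d)
        print(n,'red',x.mean().round(1),y.mean().round(1),len(x),'blue',np.median(X),np.median(Y))
print(read_state()['force'],finish_job())
```

```text
scene red 318.9 239.9 92 blue 307.0 120.0
scene red 318.9 239.7 91 blue 307.0 120.0
side red 334.6 174.9 60 blue 297.0 346.0
side red 334.5 174.9 61 blue 297.0 346.0
the job is handed in; nothing more can be done
[0.21919514 0.69508545 0.66780123] None
```

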